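# Gauge a busbar angle in the bench caliper

## Task

Swing the hinged clamp bar right back so that it stays open, then slide the copper angle out from beneath it, flat along the board, and in between the jaws of the bench caliper lengthwise, until its nose is nearly at the caliper's beam. Then gently push the caliper's sliding jaw shut on it until the dial needle stands in the heavy band in the middle of its scale, never against its end stop, and leave it so. Leave the loose things around the board where they are.

Things in the scene. Friction and masses are not known exactly. Their poses are not given: they have to be found in the camera images.
- board: blue painted mounting board, 250 x 380 x 6 mm, fixed; origin at the centre of its underside, x across (away from the robot at yaw 0), y along its length. Its top, 6 mm above the table, is the surface on which all the work stands. Black terminal strips, 26 mm high above the table, run along both ends (y = -172 and +172 mm).
- clamp: fixed hold-down clamp on the board's left half; origin on the board's top face, below the clamp's rubber foot (where the copper angle's middle starts); the bar lies along its x axis, hinged at x = +42 mm between two dark steel ears that are 43 mm high. Its y axis points away from the caliper.
- clamp_hinge (a point): centre of the bar's hinge, 35 mm above the board; the hinge line runs along the clamp's y axis
- bar (a joint): clamp bar angle, rad: 0 = shut with its rubber foot on the copper angle; grows as the free end (towards the robot) is lifted and swung over to the far side; stop at 2.6, lying back well past upright, where its own weight takes and keeps it. It falls shut if let go before upright (1.57), and back by itself from 1.75 on. Aluminium, 18 mm wide, 10 mm thick, 200 g, turns easily. Counts as swung back above 2.2.
- bar_handle (a point): grip point on the bar's handle: a round steel rod, 12 mm diameter, sticking out sideways (clamp +y) from the bar's free end, parallel to the hinge line, 117 mm from it. Its clear length runs 9 to 75 mm from the bar's centre line; this point lies at 46 mm, on the rod's axis, 35 mm above the board when shut. The rod can turn between the fingers.
- link: the copper angle (L-shaped busbar piece), loose, about 300 g: flat leg 36 (x) x 80 (y) x 8 mm, with an upright tab 26 (x) x 8 (y) mm, 48 mm high over the underside, at its +y end. Origin at the centre of the leg's underside. Starts under the bar's foot, tab on the side away from the caliper, so the tab passes only when the bar is up. Never raise it 12 mm or more off the board.
- link_tab (a point): point in the middle of the tab's thickness and width, 34 mm above the angle's underside, 36 mm along +y from its origin
- link_nose (a point): middle of the flat leg's free end (40 mm along -y from its origin, 4 mm above its underside); this end goes in first between the caliper's jaws
- caliper: fixed steel bench caliper on the board's right half: a beam 22 mm wide, 20 mm high, along its x axis (x = -90 to +90 mm, y = -22 to 0). Origin on the board's top, on the beam's edge that faces the clamp; y points to the clamp. Two jaws 19 mm high stand out to y = 64 mm; their gap is open to +y and upwards. The angle goes in lengthwise along y, nose at y = 0 to 23 mm (aim for 7), within 4 degrees.
- jaw (a joint): travel of the sliding jaw in m along the caliper's +x: 0 = fully open (70 mm gap to the anvil at rest), 0.034 = just touching the 36 mm wide angle laid against the anvil; stop at 0.046. It slides with about 8 N of friction and stays where it is left.
- jaw_face (a point): middle of the sliding jaw's measuring face; it looks to the caliper's +x
- jaw_plate (a point): middle of the rear face (facing caliper -x, towards the robot) of the upright thumb plate on the sliding jaw: a dark steel plate 30 mm wide (y), 8 mm thick, standing from 30 to 62 mm above the board; this point is 50 mm above the board, 16 mm behind the jaw's measuring face. Push here in the caliper's +x to shut the jaw.
- anvil (a joint): how far the spring anvil is pushed back, m, along the caliper's +x: 0 = at rest, 0.008 = end stop. Spring: 0.9 N preload plus 0.9 N per mm. The heavy band is 2 to 6 mm (1.5 to 6.5 accepted); never 7.5 mm or more. The jaw's friction keeps the reading when the jaw is let go.
- contactor: bystander: grey and black switch block 45 x 55 x 70 mm, standing loose on the table beyond the right end of the board; origin at the centre of its underside
- relay: bystander: small clear-cased relay 28 x 36 x 48 mm, loose on the table beyond the left end of the board; origin at the centre of its underside
- driver: bystander: screwdriver 200 mm long with a black handle, lying loose on the table beyond the left end of the board
- anvil_face (a point): middle of the face of the far jaw (the spring anvil), at x = 18, y = 34 mm of the caliper and 10 mm above the board at rest; it looks to the caliper's -x, at the sliding jaw
- dial (a point): centre of the dial, 46 mm across, face up, 31 mm above the board, on a grey housing behind the anvil (caliper x = 48 to 94, y = -22 to 44 mm, 24 mm high). The needle turns clockwise 0.52 rad for each mm that the anvil gives; the heavy band on the face spans 2 to 6 mm.
There are look-alikes about, which are no part of the job. Leave any turquoise look-alike of the link alone.

How it is judged:
On the way, in this order (a step that is already met when the one before it is completed fails the run):
1. the clamp bar is swung back past upright while the copper angle still lies beneath it (value of joint bar above 2.2 rad and distance of link from where it was at the start of the episode below 0.02 m), for 0.1 s.
2. the copper angle lies flat between the open jaws (y of link_nose in the frame of caliper between -0.002 and 0.025 m and x of link_nose in the frame of caliper between -0.05 and 0.02 m and angle between link's own z axis and vertical below 0.06 rad and value of joint anvil below 0.001 m), for 0.2 s.
3. the sliding jaw is shut on it so that the anvil gives and the needle moves into its band (value of joint anvil above 0.0015 m and value of joint jaw above 0.0345 m), for 0.2 s.
At the end, for the whole second after the job is handed in: Bar open past upright (above 2.2 rad). The angle rests flat on the board (4 mm, 0.06 rad), lengthwise along the caliper's y (0.07 rad), nose 0 to 23 mm from the beam (2 mm grace), with the jaw shut on it (joint above 0.0345) and the anvil pushed back 1.5 to 6.5 mm (all of step 3 and value of joint bar above 2.2 rad and value of joint anvil below 0.0065 m and y of link_nose in the frame of caliper between -0.002 and 0.025 m and angle between the y axis of link and the y axis of caliper, either way round below 0.07 rad and angle between link's own z axis and vertical below 0.06 rad and z of link in the frame of caliper below 0.004 m and linear speed of link below 0.01 m/s); the robot touches nothing.
It fails at once if the copper angle is lifted more than 12 mm off the board instead of being slid (z of link in the frame of caliper above 0.012 m).
It fails at once if the needle is driven against its end stop (anvil pushed back 7.5 mm or more) (value of joint anvil above 0.0075 m).
It fails at once if the contactor, relay or screwdriver is moved more than 30 mm (distance of any of contactor, relay, driver from where it was at the start of the episode above 0.03 m).
It also fails if it takes over 64 s, if anything falls off the work surface, if the arm or the gripper's body presses on something with over 40 N, if the wrist force passes 120 N, or if a joint passes its speed limit or range.

## Robot

A 6-joint arm with a two-finger parallel gripper is mounted at the origin on the work surface. World frame = base frame: x ahead of the robot, y to its left, z up, the work surface at z = 0. Lengths are in m, angles in rad, forces in N, time in s.
With the tool pointing down it reaches from about 0.425 to 0.95 m from the base axis. Payload 14.7 kg.
Tool frame: the origin (TCP) lies at the very end of the fingers, on their centre line; the grasp point (between the pads) lies 19 mm behind it (bot.grasp_offset is the distance from the TCP to the grasp point, in m); y points along the fingers, z is the direction in which the jaws open and shut, and the axes are right-handed (so a half turn about y gives the same grasp; the last joint's range is limited). The gripper opens to 85 mm and grips with 20 to 120 N. Pads are 22 mm wide; open, the fingers measure 114 mm over their backs; the gripper's body (76 mm by 85 mm) begins 54 mm behind the grasp point. The pads swing forward as they close: fully open they stand 13 mm farther back than shut.
Start: joints at [-0.047, 0.48, 1.596, -0, 1.065, -0.047], TCP at [0.65, 0, 0.231] pointing down, gripper open.
Joint ranges: [-2.75, 2.75], [-0.82, 2.05], [0.23, 2.67], [-1.56, 4.7], [0.09, 2.69], [-2.92, 2.92]. Speed limits (rad/s): [1.89, 1.89, 2.39, 3.01, 3.01, 3.01].

## Interface

Orientations are given as a rotation vector (axis times angle).
In Python, from workcell import bot gives the robot as it stands.
- The arm moves only by the tool servo_tool, never from a script. Its argument "plan" is a list of rows, each an object of numbers: "wx", "wy", "wz": the turn, a rotation vector about the world's x, y, z in degrees; "dx", "dy", "dz": the shift along the world's x, y, z in mm; "grip": the finger opening in mm, from 0 to 85.4. In form: [{"wx": .., "wy": .., "wz": .., "dx": .., "dy": .., "dz": .., "grip": ..}, ...]. A call has 1 to 12 rows; each row is the pose to reach, as a shift and turn from the pose measured when the call began; what a row does not reach only later rows make up. A row lasts 1/8 s, in which the tool goes at most 62.5 mm and 10.7 degrees, less where a joint would pass 70% of its speed; a pose out of reach is approached as far as the arm can. A call with a gripper value outside its range is refused whole. The fingers move at their own pace and stop on an object; "grip_force" is the grip in N (left out, the last holds). Time passes only in rows, so rows that repeat a pose let the fingers close. It gives the time, the measured TCP pose, the force and the opening at its end, in the units of the state.
- bot.get_state(): the state, without advancing time (a new reading comes with each control period).
- bot.grab_frame(name): name is "scene" or "side" or "wrist"; returns (picture, depth): 420x560x3 uint8, red, green, blue; 420x560 float32, m along the optical axis (not along the pixel's ray), 0 where there is no reading.
- bot.camera_params(name): a dict with "fx", "fy", "cx", "cy" (pixels), "R" (3x3) and "t" (3): a world point X has camera coordinates R X + t. Camera axes: x right, y down, z forward; pixel columns grow to the right and rows downward; lengths in m; the calibration is good to about 2 mm. A picture is of the moment at which its call begins: read the wrist's pose just before it. camera_params takes no time and is no camera call; for the wrist camera it gives the pose at the moment of the call.
- bot.hand_in(): hands the job in, once; it reports no verdict.
The state is a dict: "time_s": time; "joint_positions": joint angles; "joint_vel": joint speeds; "joint_torque": joint torques, N m; "tcp_pos": TCP position; "tcp_rot": TCP orientation; "ft_force": force on the tool from outside, world axes, zero at the start; "moment": the same for the moment, N m; "finger_gap": finger opening in m.
Only numpy, scipy, OpenCV 4.12 (cv2) and the standard library are available. Lean on these libraries where they do the work, as an engineer would, in place of code of your own. Each camera call takes 0.05 s, during which the arm holds its last target.

## Working session

There is one attempt and no reset: what is moved stays moved. The work goes in short steps, Python scripts to look and compute and a tool call to move; the robot and the scene stay as the last step left them, time stands still between calls to the robot, and variables do not carry over. Pictures are saved under pics/ and viewed, and the job is handed in when it is done.

Besides the shell and the picture viewer there is one more tool, called after ">>>" as name(argument=value, ...) on one line, values as JSON. servo_tool: Moves the arm, as the interface text tells. Its arguments: {"type":"object","properties":{"plan":{"type":"array"},"grip_force":{"type":"number"}},"required":["plan"]}

```bash
ls; mkdir -p pics; python3 - <<'E'
from workcell import bot
import cv2,numpy as np
print(bot.get_state())
for n in ["scene","side","wrist"]:
    p,d=bot.grab_frame(n); cv2.imwrite(f"pics/{n}0.png",p[:,:,::-1]); np.savez(f"pics/{n}0.npz",p=p,d=d,**{k:np.array(v) for k,v in bot.camera_params(n).items()})
    c=bot.camera_params(n); print(n,c, -np.array(c['R']).T@np.array(c['t']))
E
```

```text
pics
{'time_s': 0.0, 'joint_positions': array([-4.66169870e-02,  4.80849984e-01,  1.59686029e+00, -9.73917523e-06,
        1.06508797e+00, -4.65836023e-02]), 'joint_vel': array([ 3.56582330e-05,  3.90174045e-04, -3.41858711e-04,  8.34429648e-04,
       -6.54674799e-04, -1.17684861e-04]), 'joint_torque': array([ 2.41355090e-03, -9.50650907e+01, -4.30184269e+01, -5.27583288e-04,
        1.24796593e-02,  1.26860105e-04]), 'tcp_pos': array([6.49597228e-01, 2.55620670e-05, 2.30665673e-01]), 'tcp_rot': array([-1.210038  ,  1.21013029, -1.20861578]), 'ft_force': array([0.78484378, 0.2362593 , 0.53294241]), 'moment': array([ 0.01397809, -0.00986849, -0.03275972]), 'finger_gap': 0.085481387266006}
scene {'fx': 443.7968529727238, 'fy': 443.7968529727238, 'cx': 280.8503408184349, 'cy': 205.97447979019012, 'R': array([[ 0.75271653,  0.65826981,  0.00993381],
       [ 0.53833869, -0.60675226, -0.58484456],
       [-0.37895816,  0.44556992, -0.81108456]]), 't': array([-0.52618954, -0.27615806,  1.21911851])} [ 1.00673303 -0.36438737  0.83252572]
side {'fx': 400.38151643848346, 'fy': 400.38151643848346, 'cx': 282.9296054342156, 'cy': 214.7016100093117, 'R': array([[-0.83608254, -0.54825575,  0.01953521],
       [-0.40372464,  0.59078392, -0.6985562 ],
       [ 0.37144636, -0.59193749, -0.71528848]]), 't': array([0.5735742 , 0.2715359 , 0.74533062])} [0.31233076 0.59523544 0.7116046 ]
wrist {'fx': 305.03339648650154, 'fy': 305.03339648650154, 'cx': 278.3190598501873, 'cy': 208.5935726642253, 'R': array([[ 9.99999743e-01, -4.66852454e-04, -5.44282403e-04],
       [-2.91672942e-04, -9.58223377e-01,  2.86020761e-01],
       [-6.55073616e-04, -2.86020529e-01, -9.58223266e-01]]), 't': array([-0.64915693, -0.03588618,  0.37858223])} [0.6493943  0.07359225 0.37267716]
```

View pics/scene0.png

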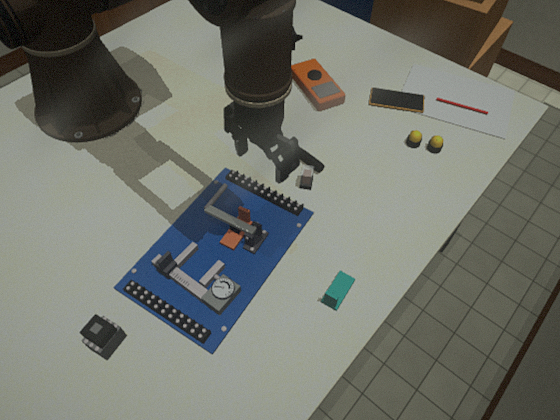

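View pics/side0.png

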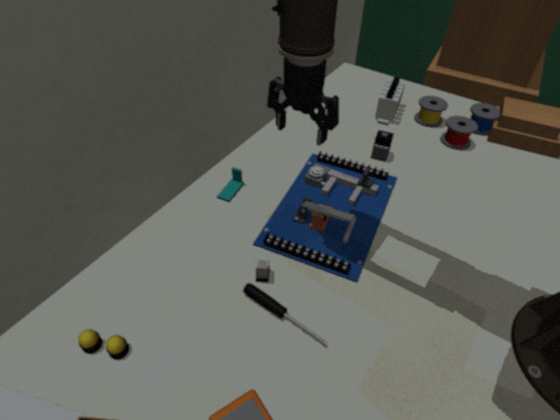

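View pics/wrist0.png

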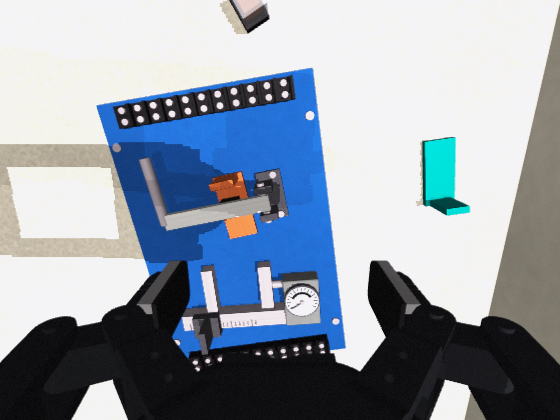

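```bash
cat > h.py <<'E'
import numpy as np,cv2
def load(f):
    return np.load(f)
def ray(z,u,v,h):
    R=z['R'];t=z['t'];c=-R.T@t
    d=R.T@np.array([(u-z['cx'])/z['fx'],(v-z['cy'])/z['fy'],1.])
    return c+d*(h-c[2])/d[2]
def proj(z,X):
    x=z['R']@np.asarray(X,float)+z['t']
    return np.array([z['fx']*x[0]/x[2]+z['cx'],z['fy']*x[1]/x[2]+z['cy']])
def pt(z,u,v):
    d=float(z['d'][int(round(v)),int(round(u))])
    R=z['R'];t=z['t']
    return R.T@(np.array([(u-z['cx'])/z['fx']*d,(v-z['cy'])/z['fy']*d,d])-t)
def grab(n,name):
    from workcell import bot
    c=bot.camera_params(n)
    p,d=bot.grab_frame(n); cv2.imwrite(f"pics/{name}.png",p[:,:,::-1]); np.savez(f"pics/{name}.npz",p=p,d=d,**{k:np.array(v) for k,v in c.items()})
    return np.load(f"pics/{name}.npz")
def crop(z,x0,y0,x1,y1,s,name):
    p=np.ascontiguousarray(z['p'][y0:y1,x0:x1,::-1]); p=cv2.resize(p,None,fx=s,fy=s,interpolation=cv2.INTER_CUBIC)
    st=20
    for u in range((x0//st+1)*st,x1,st): cv2.putText(p,str(u),((u-x0)*s-8,8),0,.3,(0,0,255),1); cv2.line(p,((u-x0)*s,10),((u-x0)*s,16),(0,0,255),1)
    for v in range((y0//st+1)*st,y1,st): cv2.putText(p,str(v),(0,(v-y0)*s+3),0,.3,(0,0,255),1); cv2.line(p,(22,(v-y0)*s),(28,(v-y0)*s),(0,0,255),1)
    cv2.imwrite(f"pics/{name}.png",p)
E
python3 - <<'E'
from h import *
z=load('pics/wrist0.npz')
crop(z,90,60,350,250,3,'c1'); crop(z,150,220,350,370,4,'c2')
p=z['p'].astype(int)
hsv=cv2.cvtColor(z['p'],cv2.COLOR_RGB2HSV)
m=cv2.inRange(hsv,(105,120,40),(125,255,255))
m=cv2.morphologyEx(m,cv2.MORPH_CLOSE,np.ones((25,25)))
cs,_=cv2.findContours(m,cv2.RETR_EXTERNAL,cv2.CHAIN_APPROX_SIMPLE)
c=max(cs,key=cv2.contourArea);print(cv2.approxPolyDP(c,6,True)[:,0])
E
```

```text
[[311  68]
 [ 97 105]
 [150 276]
 [188 272]
 [185 317]
 [171 336]
 [188 359]
 [191 351]
 [326 337]
 [329 349]
 [344 347]]
```

View pics/c1.png

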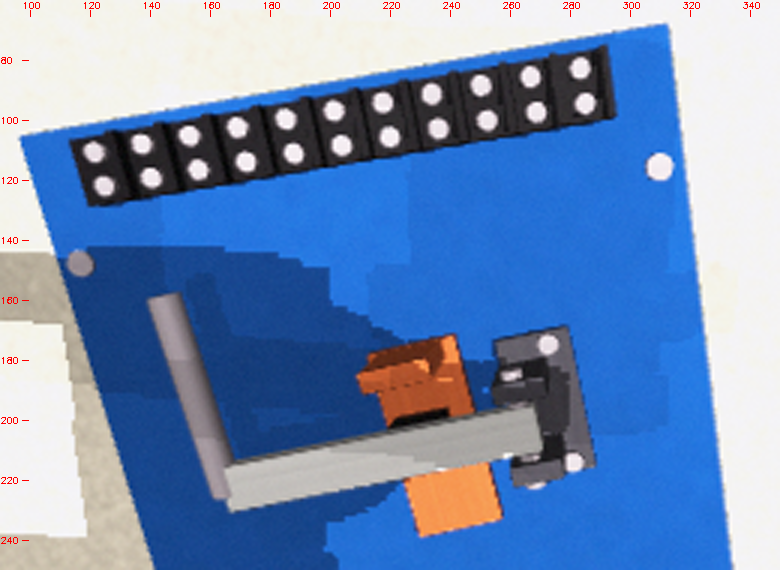

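View pics/c2.png

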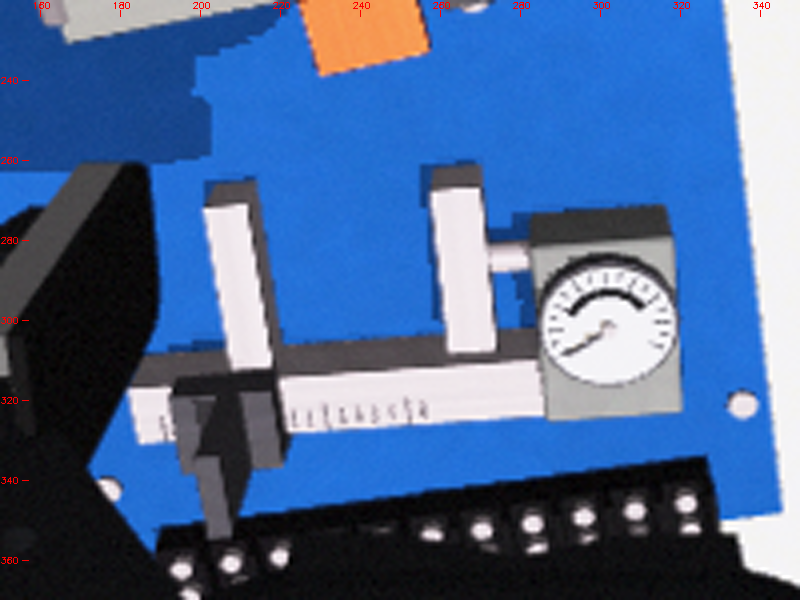

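```bash
python3 - <<'E'
from h import *
z=load('pics/wrist0.npz')
def P(l,h,pts):
    r=[ray(z,*q,h) for q in pts]
    print(l,[tuple(np.round(x[:2]*1e3,1)) for x in r])
    for a,b in zip(r,r[1:]):
        d=(b-a)[:2]; print('   len %.1f ang %.2f'%(np.linalg.norm(d)*1e3,np.degrees(np.arctan2(d[1],d[0]))))
    return r
P('board',.006,[(97,105),(311.5,68),(344,347.5)])
P('screws',.007,[(116.5,147.5),(310,115.5),(335.5,321)])
P('beam edge',.026,[(183.75,316.25),(285,309.5)])
P('sjaw',.025,[(200.75,271.75),(211.75,270.5),(217.5,312)])
P('anvil',.025,[(257.75,267.5),(270.25,266.25)]); P('anv',.025,[(257.75,267.5),(262.25,308.25)])
P('bar',.046,[(165.3,216),(267.7,195)]);P('bar',.046,[(168,230.7),(271,210.7),(267.7,195)])
P('rod',.041,[(145,158.7),(164,225)])
P('nose',.014,[(229.7,239.3),(257.3,232.3)]);P('nl',.014,[(225,219.3),(229.7,239.3)]);P('nr',.014,[(253.3,214),(257.3,232.3)])
P('dial',.037,[(301.5,300.5)])
P('thumbplate top',.068,[(200.5,334),(202,354)])
for q in [(301,300),(200.75,271.75+4),(204,320),(203,345),(262,285),(170,222),(240,205),(243,230),(150,170),(230,180),(206,315)]: print(q,np.round(pt(z,*q)*1e3,1))
E
```

```text
board [(np.float64(442.6), np.float64(87.4)), (np.float64(685.8), np.float64(125.9)), (np.float64(744.4), np.float64(-246.3))]
   len 246.2 ang 9.01
   len 376.8 ang -81.06
screws [(np.float64(458.1), np.float64(39.8)), (np.float64(685.5), np.float64(75.8)), (np.float64(729.4), np.float64(-200.5))]
   len 230.3 ang 9.00
   len 279.8 ang -80.97
beam edge [(np.float64(523.7), np.float64(-178.8)), (np.float64(657.9), np.float64(-168.5))]
   len 134.6 ang 4.41
sjaw [(np.float64(550.8), np.float64(-113.7)), (np.float64(564.8), np.float64(-112.0)), (np.float64(568.6), np.float64(-173.0))]
   len 14.2 ang 7.13
   len 61.1 ang -86.46
anvil [(np.float64(623.2), np.float64(-107.8)), (np.float64(638.9), np.float64(-106.0))]
   len 15.9 ang 6.30
anv [(np.float64(623.2), np.float64(-107.8)), (np.float64(627.9), np.float64(-167.3))]
   len 59.7 ang -85.43
bar [(np.float64(521.9), np.float64(-32.6)), (np.float64(637.5), np.float64(-8.3))]
   len 118.1 ang 11.88
bar [(np.float64(523.1), np.float64(-50.2)), (np.float64(641.0), np.float64(-26.4)), (np.float64(637.5), np.float64(-8.3))]
   len 120.3 an
[... 292 characters left out ...]
p.float64(587.6), np.float64(-74.0))]
   len 27.1 ang -80.22
nr [(np.float64(618.3), np.float64(-40.4)), (np.float64(622.7), np.float64(-64.5))]
   len 24.5 ang -79.55
dial [(np.float64(678.4), np.float64(-147.6))]
thumbplate top [(np.float64(556.6), np.float64(-172.9)), (np.float64(556.3), np.float64(-201.8))]
   len 28.9 ang -90.60
(301, 300) [ 677.9 -148.2   35. ]
(200.75, 275.75) [ 544.6 -130.7    4.7]
(204, 320) [ 554.2 -174.1   40.2]
(203, 345) [ 558.1 -189.8   66.6]
(262, 285) [ 628.  -133.6   23.4]
(170, 222) [526.2 -40.   45.2]
(240, 205) [606.4 -20.   45. ]
(243, 230) [604.8 -61.5  13.9]
(150, 170) [509.8  19.1  43.3]
(230, 180) [597.6   9.8  52.1]
(206, 315) [ 554.2 -174.7   29. ]
```

Possible targets for the copper angle are orange-copper L at wrist (240,205) and turquoise L at (440,175). I choose the copper one, which lies under the bar with its tab on the side away from the caliper. For the handle, the only rod is at wrist (145,159)–(164,225). The plate and jaw are at (206,320). The crop confirms the choice. Next I cross-check the computed points in the other two views.

```bash
python3 - <<'E'
from h import *
pts={'hd':(509.7,2,41),'hg':(633.4,-21,41),'cal':(610.2,-173,26),'anv':(625.5,-137.7,25),'nose':(605,-69,14),'plate':(556,-187,68),'org':(597.6,-30,14)}
for n in ['scene','side']:
    z=load(f'pics/{n}0.npz'); im=np.ascontiguousarray(z['p'][:,:,::-1])
    q={k:proj(z,np.array(v)/1e3) for k,v in pts.items()}
    c=np.mean(list(q.values()),0).astype(int); x0,y0=c-[80,70]; 
    s=5; p=cv2.resize(im[y0:y0+140,x0:x0+160],None,fx=s,fy=s,interpolation=cv2.INTER_CUBIC)
    for k,v in q.items():
        a=tuple(int(i) for i in (v-[x0,y0]+.5)*s); cv2.drawMarker(p,a,(0,255,0),0,14,1); cv2.putText(p,k,a,0,.5,(0,255,255),1)
    cv2.imwrite(f'pics/{n}_m.png',p[:600,:800])
E
```

```text
(no output)
```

View pics/scene_m.png

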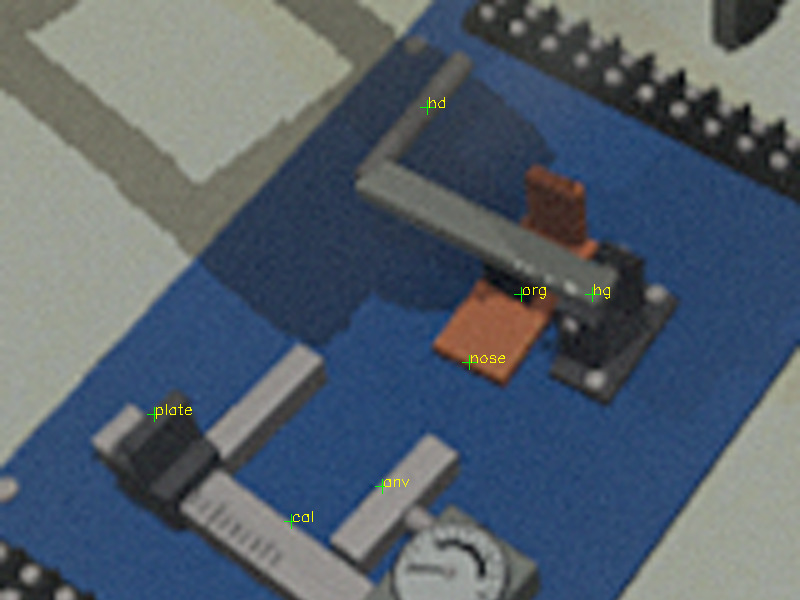

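View pics/side_m.png

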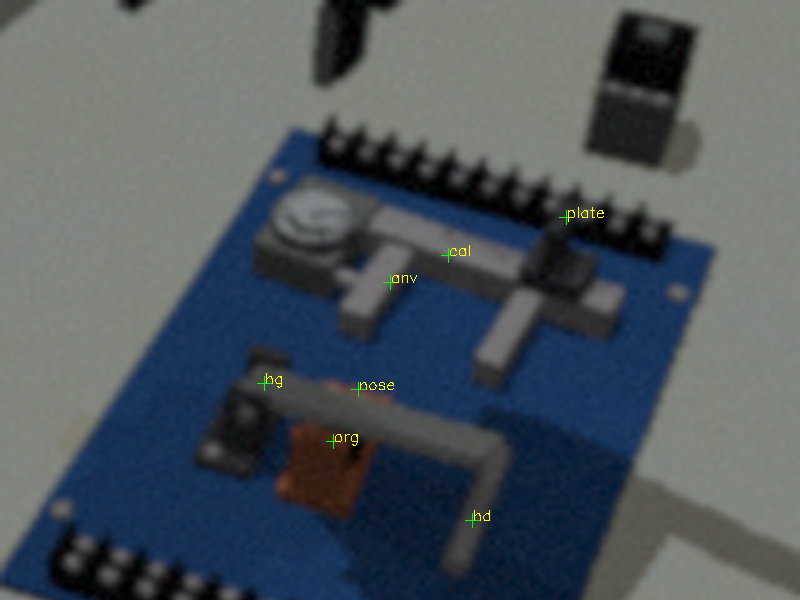

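The markers sit on their features in both views: scene handle at about (427,105), side handle at about (472,520) in the crops. I go to the handle.

>>> servo_tool(plan=[{"wz":5,"dx":-60,"dy":2,"dz":-20,"grip":85},{"wz":10.5,"dx":-110,"dy":4,"dz":-50,"grip":85},{"wz":10.5,"dx":-141,"dy":5,"dz":-90,"grip":85},{"wz":10.5,"dx":-141,"dy":5,"dz":-110,"grip":85},{"wz":10.5,"dx":-141,"dy":5,"dz":-110,"grip":85}])

```text
validation failed for argument at $.pl...
```

```bash
python3 - <<'E'
from h import *
z=grab('wrist','w1')
print(proj(z,(.5097,.002,.041)))
E
```

```text
[152.58762014 184.95413254]
```

View pics/w1.png

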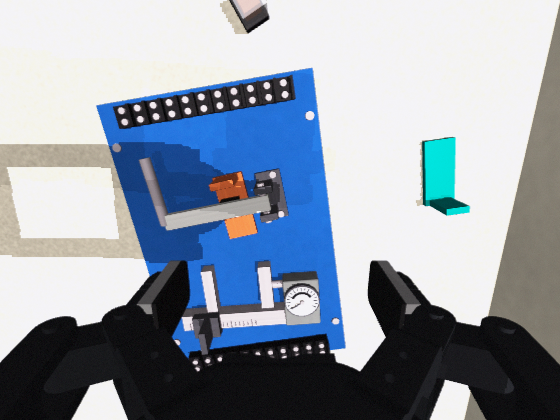

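The move was refused and the arm hasn't moved. The rows probably need every field.

>>> servo_tool(plan=[{"wx":0,"wy":0,"wz":5,"dx":-60,"dy":2,"dz":-20,"grip":85},{"wx":0,"wy":0,"wz":10.5,"dx":-110,"dy":4,"dz":-50,"grip":85},{"wx":0,"wy":0,"wz":10.5,"dx":-141,"dy":5,"dz":-90,"grip":85},{"wx":0,"wy":0,"wz":10.5,"dx":-141,"dy":5,"dz":-110,"grip":85},{"wx":0,"wy":0,"wz":10.5,"dx":-141,"dy":5,"dz":-110,"grip":85}])

```text
time_s: 0.82
tcp_pos: [0.5078, 0.0051, 0.12]
tcp_rot: [-1.292, 1.075, -1.071]
ft_force: [1.0, -0.4, 1.0]
finger_gap: 0.0851
```

```bash
python3 - <<'E'
from h import *
z=grab('wrist','w2')
print(proj(z,(.5097,.002,.041)),proj(z,(.5078,.0051,.041)))
E
```

```text
[280.60585381 222.46027224] [278.90471698 218.25298066]
```

View pics/w2.png

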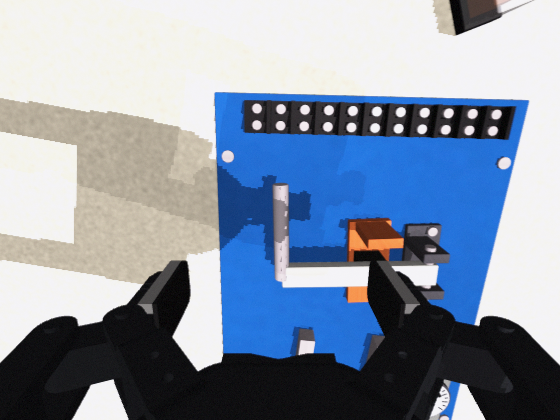

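The rod is at u≈281, rows 185–281, centred and aligned between the fingers. I lower the tool and grip it.

>>> servo_tool(plan=[{"wx":0,"wy":0,"wz":0,"dx":2,"dy":0,"dz":-50,"grip":85},{"wx":0,"wy":0,"wz":0,"dx":2,"dy":0,"dz":-95,"grip":85},{"wx":0,"wy":0,"wz":0,"dx":2,"dy":0,"dz":-96,"grip":40},{"wx":0,"wy":0,"wz":0,"dx":2,"dy":0,"dz":-96,"grip":5},{"wx":0,"wy":0,"wz":0,"dx":2,"dy":0,"dz":-96,"grip":5},{"wx":0,"wy":0,"wz":0,"dx":2,"dy":0,"dz":-96,"grip":5},{"wx":0,"wy":0,"wz":0,"dx":2,"dy":0,"dz":-96,"grip":5},{"wx":0,"wy":0,"wz":0,"dx":2,"dy":0,"dz":-96,"grip":5}], grip_force=25)

```text
time_s: 1.88
tcp_pos: [0.5092, 0.0047, 0.026]
tcp_rot: [-1.293, 1.075, -1.071]
ft_force: [-11.6, -6.3, 17.2]
finger_gap: 0.011
```

>>> servo_tool(plan=[{"wx":0,"wy":0,"wz":0,"dx":0.5,"dy":0,"dz":10,"grip":5},{"wx":0,"wy":0,"wz":0,"dx":2,"dy":0.5,"dz":20,"grip":5},{"wx":0,"wy":0,"wz":0,"dx":4,"dy":0.8,"dz":30,"grip":5},{"wx":0,"wy":0,"wz":0,"dx":7,"dy":1.3,"dz":40,"grip":5},{"wx":0,"wy":0,"wz":0,"dx":7,"dy":1.3,"dz":40,"grip":5}])

```text
time_s: 2.5
tcp_pos: [0.5156, 0.0059, 0.0672]
tcp_rot: [-1.294, 1.076, -1.071]
ft_force: [-5.4, -3.9, -0.1]
finger_gap: 0.0112
```

>>> servo_tool(plan=[{"wx":0,"wy":0,"wz":0,"dx":8.5,"dy":1.6,"dz":18.5,"grip":5},{"wx":0,"wy":0,"wz":0,"dx":22.5,"dy":4.2,"dz":38,"grip":5},{"wx":0,"wy":0,"wz":0,"dx":40.4,"dy":7.5,"dz":55,"grip":5},{"wx":0,"wy":0,"wz":0,"dx":61,"dy":11.3,"dz":67,"grip":5},{"wx":0,"wy":0,"wz":0,"dx":84,"dy":15.6,"dz":74.5,"grip":5},{"wx":0,"wy":0,"wz":0,"dx":84,"dy":15.6,"dz":74.5,"grip":5}])

```text
time_s: 3.25
tcp_pos: [0.6018, 0.0228, 0.1444]
tcp_rot: [-1.291, 1.073, -1.072]
ft_force: [-7.4, 6.6, 25.3]
finger_gap: 0.0107
```

>>> servo_tool(plan=[{"wx":0,"wy":0,"wz":0,"dx":24,"dy":4.4,"dz":3.5,"grip":5},{"wx":0,"wy":0,"wz":0,"dx":48,"dy":8.8,"dz":1,"grip":5},{"wx":0,"wy":0,"wz":0,"dx":71,"dy":13,"dz":-6.5,"grip":5},{"wx":0,"wy":0,"wz":0,"dx":91.5,"dy":17,"dz":-18.5,"grip":5},{"wx":0,"wy":0,"wz":0,"dx":109.5,"dy":20,"dz":-35,"grip":5},{"wx":0,"wy":0,"wz":0,"dx":109.5,"dy":20,"dz":-35,"grip":5}])

```text
time_s: 4.0
tcp_pos: [0.7124, 0.0441, 0.1092]
tcp_rot: [-1.289, 1.073, -1.071]
ft_force: [-0.1, 6.9, 0.4]
finger_gap: 0.011
```

>>> servo_tool(plan=[{"wx":0,"wy":0,"wz":0,"dx":4,"dy":1,"dz":-6,"grip":15},{"wx":0,"wy":0,"wz":0,"dx":4,"dy":1,"dz":-6,"grip":50},{"wx":0,"wy":0,"wz":0,"dx":4,"dy":1,"dz":-6,"grip":85},{"wx":0,"wy":0,"wz":0,"dx":4,"dy":1,"dz":-6,"grip":85},{"wx":0,"wy":0,"wz":0,"dx":0,"dy":0,"dz":50,"grip":85},{"wx":0,"wy":0,"wz":0,"dx":-30,"dy":0,"dz":110,"grip":85},{"wx":0,"wy":0,"wz":0,"dx":-80,"dy":0,"dz":130,"grip":85},{"wx":0,"wy":0,"wz":0,"dx":-80,"dy":0,"dz":130,"grip":85}])

```text
time_s: 5.0
tcp_pos: [0.6304, 0.044, 0.2421]
tcp_rot: [-1.288, 1.071, -1.072]
ft_force: [-0.4, 0.4, -0.1]
finger_gap: 0.085
```

```bash
python3 - <<'E'
from h import *
z=grab('wrist','w3')
E
```

```text
(no output)
```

View pics/w3.png

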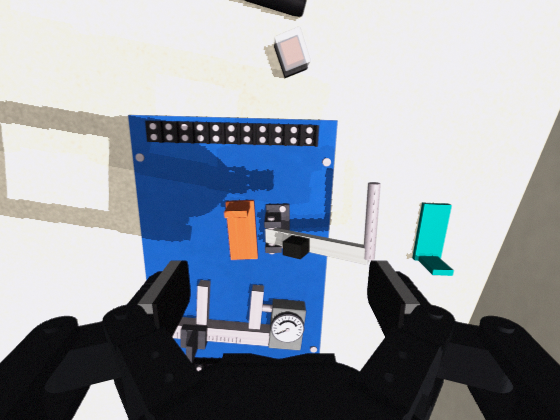

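The bar lies back on the far side (handle at (372,220)). The angle is in full view at (240,230). I measure the angle and the caliper.

```bash
python3 - <<'E'
from h import *
z=load('pics/w3.npz')
crop(z,160,190,320,360,5,'c3')
im=cv2.imread('pics/c3.png');cv2.imwrite('pics/c3a.png',im[:420]);cv2.imwrite('pics/c3b.png',im[420:])
E
```

```text
(no output)
```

View pics/c3a.png

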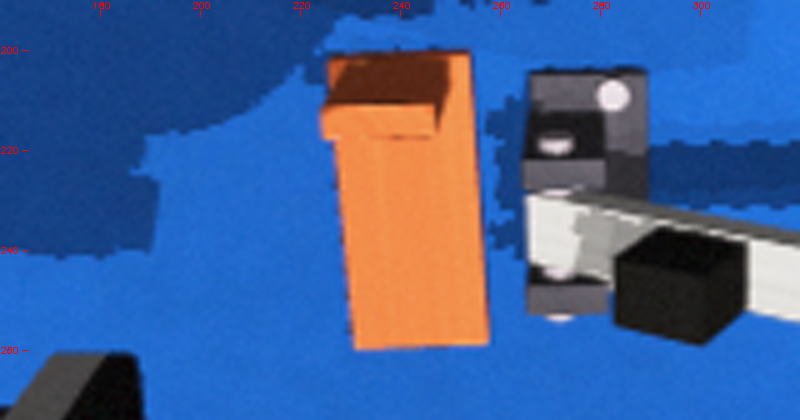

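View pics/c3b.png

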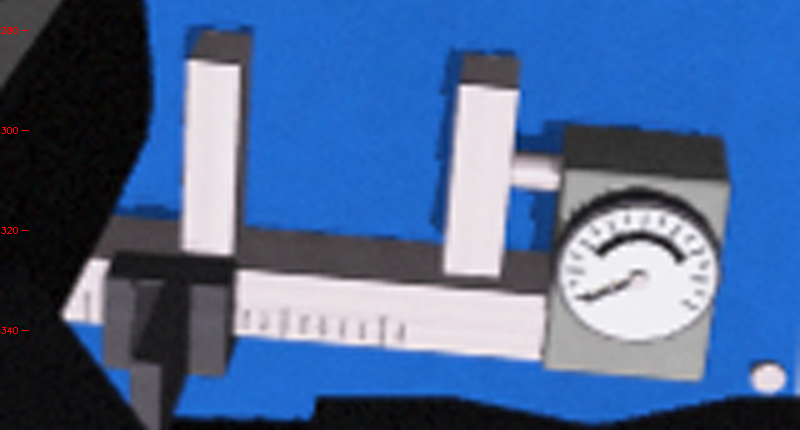

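```bash
python3 - <<'E'
from h import *
z=load('pics/w3.npz')
def P(l,h,pts):
    r=[ray(z,*q,h) for q in pts]
    print(l,[tuple(np.round(x[:2]*1e3,1).tolist()) for x in r], ['len %.1f ang %.2f'%(np.linalg.norm((b-a)[:2])*1e3,np.degrees(np.arctan2((b-a)[1],(b-a)[0]))) for a,b in zip(r,r[1:])])
P('link',.014,[(231,260),(257.6,258.8),(254,200.6)])
P('tab',.054,[(224.5,211),(247,211),(247,217.6),(224.4,217.6)])
P('anvil',.025,[(248.6,329),(251.6,291),(263.4,291.6),(260,329.6)])
P('sjaw',.025,[(196.6,324.6),(197.6,286),(208,287),(206.8,325.4)])
P('beam',.026,[(208,327.6),(269.6,333)])
P('plate',.068,[(190,347),(192,358)])
E
```

```text
link [(588.7, -73.5), (623.2, -65.3), (605.6, 12.9)] ['len 35.5 ang 13.29', 'len 80.2 ang 102.67']
tab [(575.9, 6.0), (600.9, 10.6), (602.1, 2.9), (576.9, -1.8)] ['len 25.4 ang 10.49', 'len 7.9 ang -81.13', 'len 25.7 ang -169.52']
anvil [(628.2, -167.9), (622.9, -107.9), (638.5, -105.9), (644.0, -166.0)] ['len 60.2 ang 95.14', 'len 15.8 ang 7.13', 'len 60.3 ang -84.75']
sjaw [(556.4, -173.7), (551.2, -113.4), (565.0, -112.4), (570.4, -172.5)] ['len 60.5 ang 94.93', 'len 13.8 ang 4.19', 'len 60.3 ang -84.78']
beam [(572.6, -174.9), (658.0, -168.3)] ['len 85.7 ang 4.45']
plate [(559.0, -173.3), (563.2, -189.6)] ['len 16.8 ang -75.55']
```

>>> servo_tool(plan=[{"wx":0,"wy":0,"wz":10,"dx":-10,"dy":-10,"dz":0,"grip":85},{"wx":0,"wy":0,"wz":20,"dx":-20,"dy":-20,"dz":0,"grip":85},{"wx":0,"wy":0,"wz":30,"dx":-30,"dy":-30,"dz":-20,"grip":85},{"wx":0,"wy":0,"wz":40,"dx":-40,"dy":-40,"dz":-40,"grip":85},{"wx":0,"wy":0,"wz":50,"dx":-40,"dy":-40,"dz":-60,"grip":85},{"wx":0,"wy":0,"wz":60,"dx":-40,"dy":-40,"dz":-80,"grip":85},{"wx":0,"wy":0,"wz":70,"dx":-40,"dy":-40,"dz":-100,"grip":85},{"wx":0,"wy":0,"wz":80,"dx":-40,"dy":-40,"dz":-110,"grip":85},{"wx":0,"wy":0,"wz":90,"dx":-40,"dy":-40,"dz":-110,"grip":85},{"wx":0,"wy":0,"wz":92,"dx":-40,"dy":-40,"dz":-110,"grip":85},{"wx":0,"wy":0,"wz":92,"dx":-40,"dy":-40,"dz":-110,"grip":85}])

```text
time_s: 6.42
tcp_pos: [0.5922, 0.004, 0.1307]
tcp_rot: [-1.561, -0.168, 0.171]
ft_force: [-0.1, -0.4, -0.4]
finger_gap: 0.0846
```

```bash
python3 - <<'E'
from h import *
from workcell import bot
from scipy.spatial.transform import Rotation as Ro
s=bot.get_state(); M=Ro.from_rotvec(s['tcp_rot']).as_matrix(); print(M.round(3),s['tcp_pos'],s['joint_positions'].round(2),np.degrees(np.arctan2(M[1,2],M[0,2])))
z=grab('wrist','w4')
E
```

```text
[[ 0.977 -0.002 -0.215]
 [ 0.215  0.002  0.977]
 [-0.001 -1.     0.003]] [0.59220637 0.00395546 0.13071332] [-0.05  0.52  1.82  0.    0.8  -1.84] 102.3878919783802
```

View pics/w4.png

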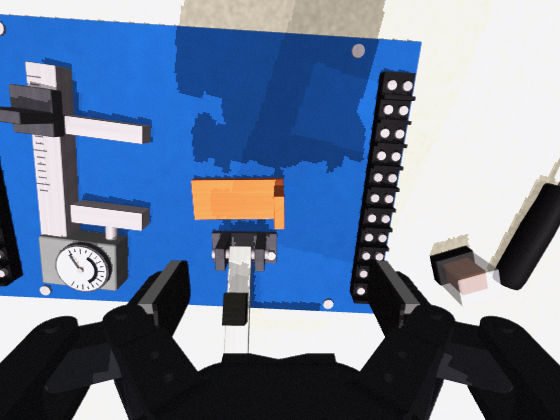

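Tool aligned: the tab at (279,203) sits between the fingers and the leg is level in the image. I descend and grip the tab.

>>> servo_tool(plan=[{"wx":0,"wy":0,"wz":0,"dx":-3,"dy":0.5,"dz":-50,"grip":85},{"wx":0,"wy":0,"wz":0,"dx":-3,"dy":0.5,"dz":-95,"grip":85},{"wx":0,"wy":0,"wz":0,"dx":-3,"dy":0.5,"dz":-100,"grip":60},{"wx":0,"wy":0,"wz":0,"dx":-3,"dy":0.5,"dz":-100,"grip":30},{"wx":0,"wy":0,"wz":0,"dx":-3,"dy":0.5,"dz":-100,"grip":15},{"wx":0,"wy":0,"wz":0,"dx":-3,"dy":0.5,"dz":-100,"grip":3},{"wx":0,"wy":0,"wz":0,"dx":-3,"dy":0.5,"dz":-100,"grip":3},{"wx":0,"wy":0,"wz":0,"dx":-3,"dy":0.5,"dz":-100,"grip":3},{"wx":0,"wy":0,"wz":0,"dx":-3,"dy":0.5,"dz":-100,"grip":3}], grip_force=40)

```text
time_s: 7.6
tcp_pos: [0.5901, 0.0042, 0.0323]
tcp_rot: [-1.562, -0.17, 0.169]
ft_force: [-1.5, -3.2, 10.8]
finger_gap: 0.0071
```

```bash
python3 - <<'E'
from h import *
z=grab('wrist','w5')
E
```

```text
(no output)
```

View pics/w5.png

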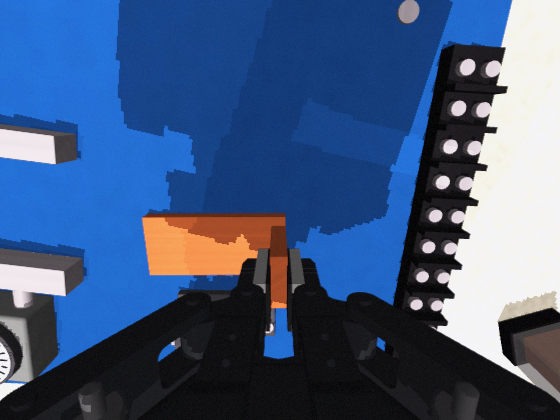

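Grip is good: tab between the pads at (272,270), gap 7 mm. Sliding the angle toward the caliper, part way first.

>>> servo_tool(plan=[{"wx":0,"wy":0,"wz":-1,"dx":0,"dy":-6,"dz":0,"grip":3},{"wx":0,"wy":0,"wz":-3,"dx":1,"dy":-14,"dz":0,"grip":3},{"wx":0,"wy":0,"wz":-5.5,"dx":2,"dy":-24,"dz":0,"grip":3},{"wx":0,"wy":0,"wz":-7.4,"dx":3,"dy":-34,"dz":0,"grip":3},{"wx":0,"wy":0,"wz":-7.4,"dx":3,"dy":-44,"dz":0,"grip":3},{"wx":0,"wy":0,"wz":-7.4,"dx":3,"dy":-44,"dz":0,"grip":3}])

```text
time_s: 8.4
tcp_pos: [0.5933, -0.0409, 0.0323]
tcp_rot: [-1.568, -0.069, 0.067]
ft_force: [0.3, -1.9, 1.9]
finger_gap: 0.0069
```

```bash
python3 - <<'E'
from h import *
z=grab('wrist','w6')
E
```

View pics/w6.png

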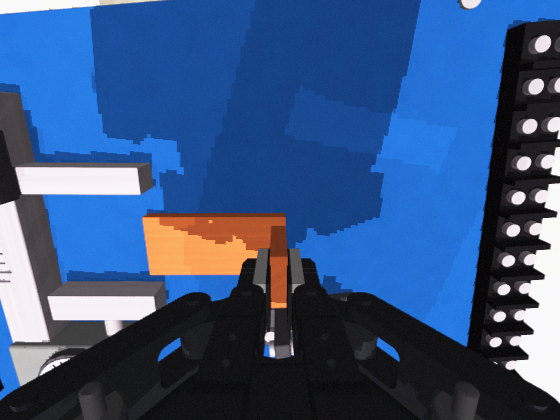

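```bash
python3 - <<'E'
from h import *
z=load('pics/w6.npz')
crop(z,0,150,200,300,4,'c6')
E
```

```text
(no output)
```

View pics/c6.png

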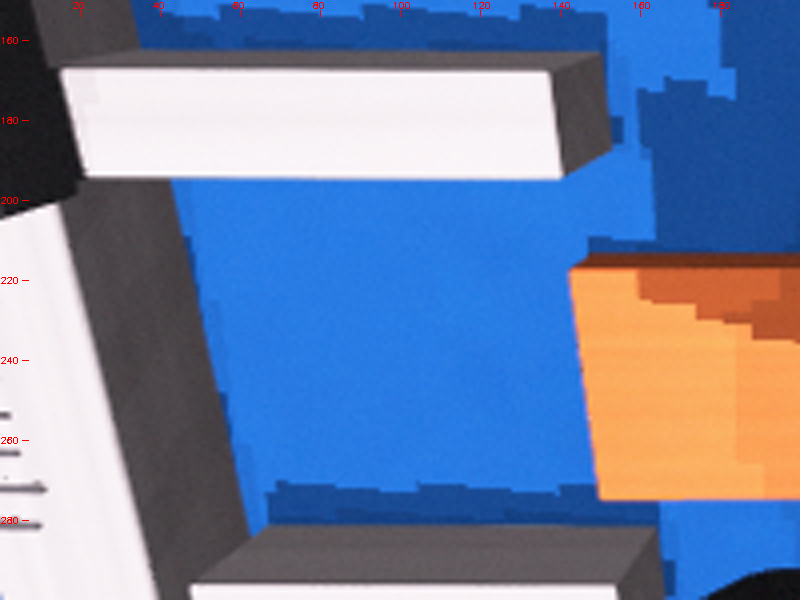

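```bash
python3 - <<'E'
from h import *
z=load('pics/w6.npz')
A=[ray(z,*q,.025)*1e3 for q in [(47.5,295.75),(154.25,295.75)]]
J=[ray(z,*q,.025)*1e3 for q in [(21.25,194.5),(141.25,194.5)]]
B=[ray(z,*q,.026)*1e3 for q in [(15.5,200.75),(40,300)]]
L=[ray(z,*q,.014)*1e3 for q in [(142.25,217),(149.5,275)]]
side=[ray(z,*q,.014)*1e3 for q in [(149.5,275),(235,275)]]
for n,x in [('A',A),('J',J),('B',B),('L',L),('S',side)]:
    d=x[1]-x[0];print(n,x[0][:2].round(1),x[1][:2].round(1),np.degrees(np.arctan2(d[1],d[0])).round(2),np.linalg.norm(d).round(1))
E
```

```text
A [ 626.1 -166.5] [ 621.1 -107.2] 94.85 59.4
J [ 568.3 -172. ] [ 563.1 -112. ] 94.89 60.2
B [ 571.5 -174.5] [ 628.5 -170.2] 4.35 57.2
L [ 579.2 -116.8] [ 614.8 -114. ] 4.36 35.8
S [ 614.8 -114. ] [610.6 -64.2] 94.86 50.1
```

Measured from w6: the angle's yaw matches the jaws within 0.5° (side edge 94.86° vs anvil face 94.85°), the nose has 57 mm to go to the beam, and clearance is 7 mm at the anvil and 16 mm at the jaw. Going 48 mm in.

>>> servo_tool(plan=[{"wx":0,"wy":0,"wz":0,"dx":0.7,"dy":-8,"dz":0,"grip":3},{"wx":0,"wy":0,"wz":0,"dx":1.5,"dy":-18,"dz":0,"grip":3},{"wx":0,"wy":0,"wz":0,"dx":2.3,"dy":-28,"dz":0,"grip":3},{"wx":0,"wy":0,"wz":0,"dx":3.1,"dy":-38,"dz":0,"grip":3},{"wx":0,"wy":0,"wz":0,"dx":4,"dy":-48,"dz":0,"grip":3},{"wx":0,"wy":0,"wz":0,"dx":4,"dy":-48,"dz":0,"grip":3},{"wx":0,"wy":0,"wz":0,"dx":4,"dy":-48,"dz":0,"grip":3}])

```text
time_s: 9.32
tcp_pos: [0.5973, -0.0887, 0.0323]
tcp_rot: [-1.568, -0.069, 0.067]
ft_force: [-0.7, -1.7, 0.7]
finger_gap: 0.0069
```

```bash
python3 - <<'E'
from h import *
z=grab('wrist','w7')
E
```

```text
(no output)
```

View pics/w7.png

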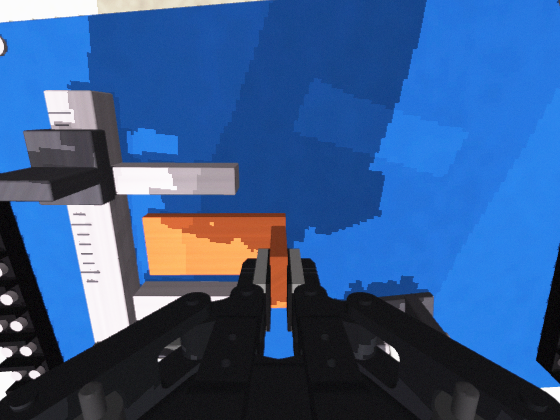

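Angle is between the jaws, nose near the beam edge. I release and rise, then look at the thumb plate.

>>> servo_tool(plan=[{"wx":0,"wy":0,"wz":0,"dx":0,"dy":0,"dz":0,"grip":12},{"wx":0,"wy":0,"wz":0,"dx":0,"dy":0,"dz":0,"grip":40},{"wx":0,"wy":0,"wz":0,"dx":0,"dy":0,"dz":0,"grip":40},{"wx":0,"wy":0,"wz":0,"dx":0,"dy":0,"dz":30,"grip":40},{"wx":0,"wy":0,"wz":0,"dx":0,"dy":0,"dz":80,"grip":40},{"wx":0,"wy":0,"wz":0,"dx":-30,"dy":-40,"dz":140,"grip":20},{"wx":0,"wy":0,"wz":0,"dx":-60,"dy":-80,"dz":150,"grip":0},{"wx":0,"wy":0,"wz":0,"dx":-72,"dy":-100,"dz":150,"grip":0},{"wx":0,"wy":0,"wz":0,"dx":-72,"dy":-100,"dz":150,"grip":0}])

```text
time_s: 10.5
tcp_pos: [0.5246, -0.1898, 0.1828]
tcp_rot: [-1.569, -0.068, 0.065]
ft_force: [-0.4, 0.3, -0.8]
finger_gap: -0.0002
```

```bash
python3 - <<'E'
from h import *
z=grab('wrist','w8'); 
E
```

```text
(no output)
```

View pics/w8.png

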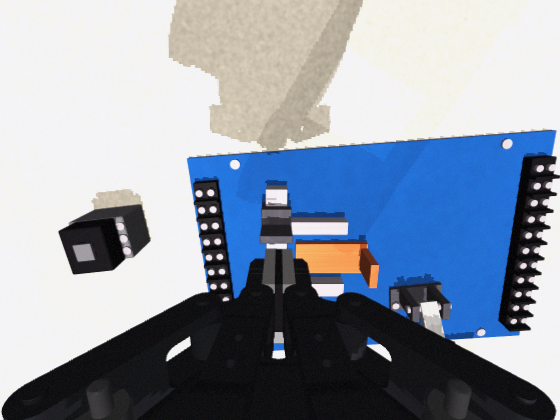

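```bash
python3 - <<'E'
from h import *
z=load('pics/w8.npz')
crop(z,240,160,400,300,5,'c8')
for v in range(180,250,4): print(v,pt(z,277,v).dot(1e3).round(0),pt(z,268,v).dot(1e3).round(0))
print(pt(z,105,240))
E
```

```text
180 [ 516. -191.    5.] [ 516. -201.    6.]
184 [ 520. -191.    5.] [ 521. -200.    5.]
188 [ 520. -191.   22.] [ 521. -200.   21.]
192 [ 524. -190.   26.] [ 525. -199.   25.]
196 [ 528. -190.   25.] [ 529. -199.   25.]
200 [ 532. -190.   24.] [ 533. -199.   25.]
204 [ 536. -189.   25.] [ 537. -198.   25.]
208 [ 538. -189.   35.] [ 538. -198.   36.]
212 [ 541. -189.   38.] [ 542. -198.   37.]
216 [ 545. -189.   38.] [ 546. -197.   37.]
220 [ 549. -188.   37.] [ 550. -197.   38.]
224 [ 554. -188.   37.] [ 554. -197.   38.]
228 [ 553. -188.   49.] [ 554. -196.   48.]
232 [ 553. -188.   60.] [ 555. -196.   58.]
236 [ 554. -188.   67.] [ 555. -196.   66.]
240 [ 559. -187.   67.] [ 559. -195.   67.]
244 [ 580. -186.   25.] [ 581. -195.   27.]
248 [ 451. -196.  325.] [ 585. -195.   26.]
[ 0.57108849 -0.34276586  0.0676954 ]
```

View pics/c8.png

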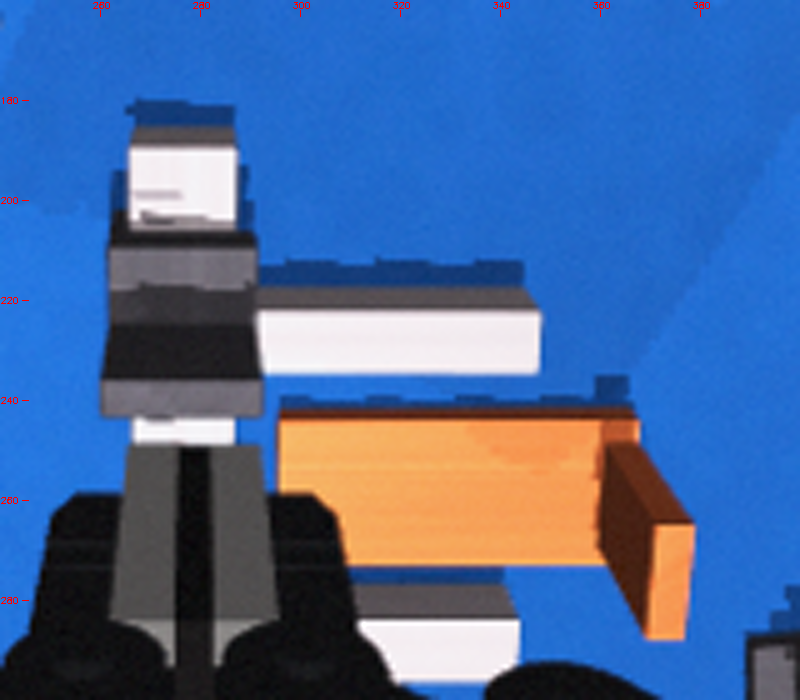

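Plate rear face is at x≈554, y≈-188, with top 67 mm and the carriage below it at 38 mm. The angle lies straight and flat between the jaws at (295–365, 242–273). I descend behind the plate.

>>> servo_tool(plan=[{"wx":0,"wy":0,"wz":0,"dx":4,"dy":1,"dz":-50,"grip":0},{"wx":0,"wy":0,"wz":0,"dx":4,"dy":1,"dz":-100,"grip":0},{"wx":0,"wy":0,"wz":0,"dx":4,"dy":1,"dz":-130,"grip":0},{"wx":0,"wy":0,"wz":0,"dx":4,"dy":1,"dz":-134,"grip":0},{"wx":0,"wy":0,"wz":0,"dx":4,"dy":1,"dz":-134,"grip":0}], grip_force=40)

```text
time_s: 11.18
tcp_pos: [0.5297, -0.1875, 0.0489]
tcp_rot: [-1.568, -0.069, 0.066]
ft_force: [-0.1, -0.4, 0.6]
finger_gap: 0.0004
```

>>> servo_tool(plan=[{"wx":0,"wy":0,"wz":0,"dx":6,"dy":0.5,"dz":0,"grip":0},{"wx":0,"wy":0,"wz":0,"dx":12,"dy":1,"dz":0,"grip":0},{"wx":0,"wy":0,"wz":0,"dx":17,"dy":1.4,"dz":0,"grip":0},{"wx":0,"wy":0,"wz":0,"dx":20,"dy":1.7,"dz":0,"grip":0},{"wx":0,"wy":0,"wz":0,"dx":20,"dy":1.7,"dz":0,"grip":0}])

```text
time_s: 11.8
tcp_pos: [0.5497, -0.1858, 0.0494]
tcp_rot: [-1.568, -0.068, 0.066]
ft_force: [-4.3, -1.0, 4.2]
finger_gap: 0.0001
```

```bash
python3 - <<'E'
from h import *
z=grab('wrist','w9')
E
```

```text
(no output)
```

View pics/w9.png

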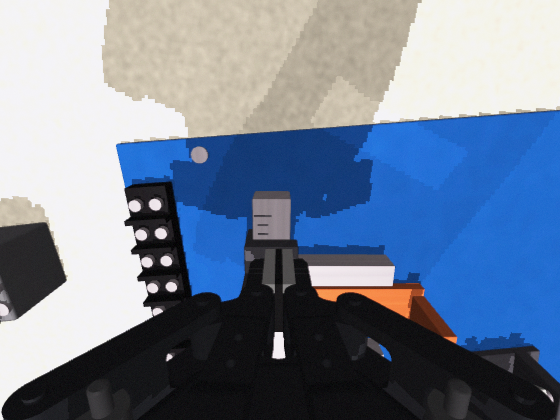

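```bash
python3 - <<'E'
from h import *
z=load('pics/w9.npz')
crop(z,290,230,470,370,4,'c9')
E
```

```text
(no output)
```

View pics/c9.png

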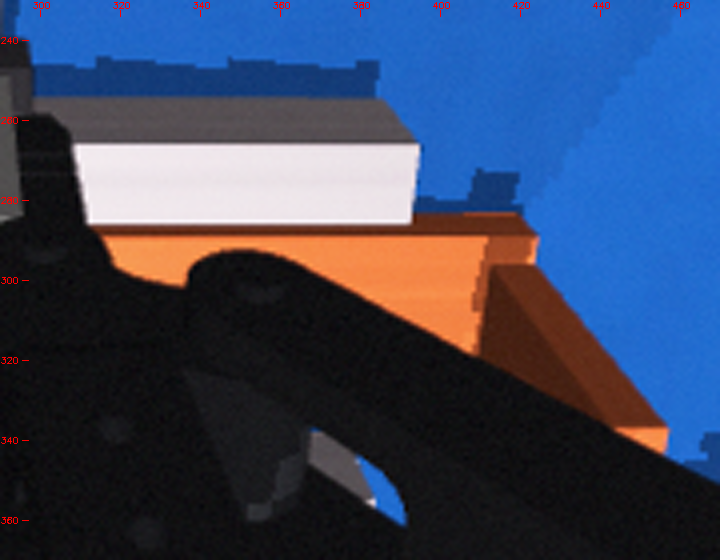

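```bash
python3 - <<'E'
from h import *
z=load('pics/w9.npz')
a=ray(z,311,286.3,.025)*1e3;b=ray(z,393,286.3,.025)*1e3
c=ray(z,317,289,.014)*1e3;d=ray(z,420,289,.014)*1e3
print(a,b,c,d)
print(proj(z,(.678,-.148,.037)))
# distances along caliper x rel to w6 anvil line
e=np.array([.9964,.0846])
for p in (a,b,c,d): print((p[:2]-[623.6,-136.8])@e)
E
```

```text
[ 574.29580913 -162.78434897   25.        ] [ 570.04036126 -112.38808387   25.        ] [ 582.44650883 -156.69464342   14.        ] [576.73099289 -88.98906208  14.        ]
[316.76473394 432.20695853]
-51.32497170632699
-51.301575938039285
-42.68842543149775
-42.65547334031953
```

Jaw face to anvil is 51.3 mm, so about 15 mm remains to touch and about 19 mm to mid-band. I push 16.5 mm, then check.

>>> servo_tool(plan=[{"wx":0,"wy":0,"wz":0,"dx":3,"dy":0.3,"dz":0,"grip":0},{"wx":0,"wy":0,"wz":0,"dx":6,"dy":0.5,"dz":0,"grip":0},{"wx":0,"wy":0,"wz":0,"dx":9,"dy":0.8,"dz":0,"grip":0},{"wx":0,"wy":0,"wz":0,"dx":12,"dy":1,"dz":0,"grip":0},{"wx":0,"wy":0,"wz":0,"dx":14,"dy":1.2,"dz":0,"grip":0},{"wx":0,"wy":0,"wz":0,"dx":15.5,"dy":1.3,"dz":0,"grip":0},{"wx":0,"wy":0,"wz":0,"dx":16.5,"dy":1.4,"dz":0,"grip":0},{"wx":0,"wy":0,"wz":0,"dx":16.5,"dy":1.4,"dz":0,"grip":0}])

```text
time_s: 12.85
tcp_pos: [0.5651, -0.1845, 0.0494]
tcp_rot: [-1.568, -0.067, 0.068]
ft_force: [-8.5, -2.9, 2.5]
finger_gap: 0.0003
```

```bash
python3 - <<'E'
from h import *
z=grab('scene','s1')
q=proj(z,(.678,-.148,.037)).astype(int);print(q)
p=z['p'][q[1]-35:q[1]+35,q[0]-50:q[0]+40,::-1]
cv2.imwrite('pics/s1c.png',cv2.resize(p,None,fx=8,fy=8,interpolation=cv2.INTER_CUBIC))
E
```

```text
[223 286]
```

View pics/s1c.png

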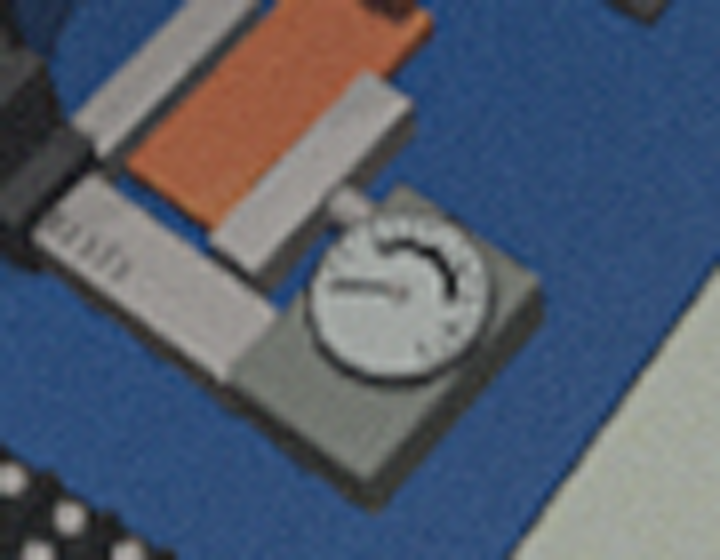

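Scene view reads the dial well: needle still near zero at left (345,285 in crop), band at top right. I push in small steps.

>>> servo_tool(plan=[{"wx":0,"wy":0,"wz":0,"dx":1,"dy":0.1,"dz":0,"grip":0},{"wx":0,"wy":0,"wz":0,"dx":2,"dy":0.2,"dz":0,"grip":0},{"wx":0,"wy":0,"wz":0,"dx":3,"dy":0.3,"dz":0,"grip":0},{"wx":0,"wy":0,"wz":0,"dx":3,"dy":0.3,"dz":0,"grip":0},{"wx":0,"wy":0,"wz":0,"dx":3,"dy":0.3,"dz":0,"grip":0}])

```text
time_s: 13.52
tcp_pos: [0.5667, -0.1843, 0.0495]
tcp_rot: [-1.567, -0.065, 0.07]
ft_force: [-11.9, -6.2, 3.8]
finger_gap: 0.0001
```

```bash
cat > dial.py <<'E'
import sys
from h import *
n=sys.argv[1]
z=grab('scene',n)
q=proj(z,(.678,-.148,.037)).astype(int)
p=z['p'][q[1]-35:q[1]+35,q[0]-50:q[0]+40,::-1]
cv2.imwrite(f'pics/{n}c.png',cv2.resize(p,None,fx=8,fy=8,interpolation=cv2.INTER_CUBIC))
E
python3 dial.py s2
```

```text
(no output)
```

View pics/s2c.png

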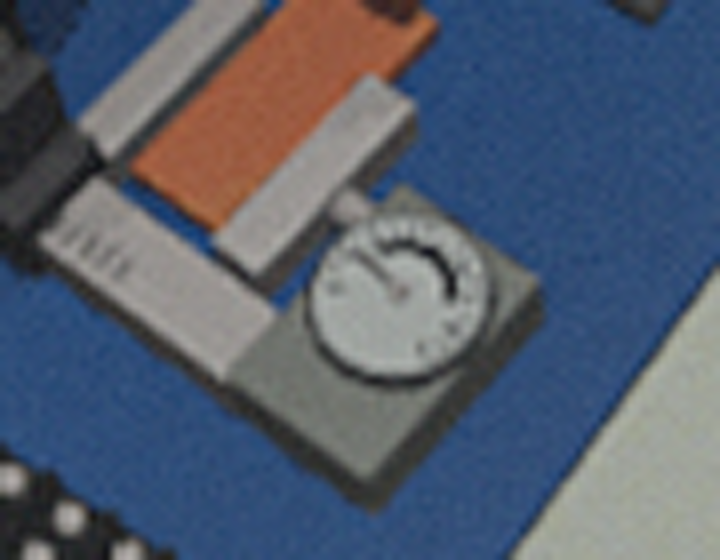

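Needle has moved about 45° to (360,252), roughly 1.4 mm, just short of the band.

>>> servo_tool(plan=[{"wx":0,"wy":0,"wz":0,"dx":1.5,"dy":0.1,"dz":0,"grip":0},{"wx":0,"wy":0,"wz":0,"dx":2.5,"dy":0.2,"dz":0,"grip":0},{"wx":0,"wy":0,"wz":0,"dx":3.5,"dy":0.3,"dz":0,"grip":0},{"wx":0,"wy":0,"wz":0,"dx":4,"dy":0.3,"dz":0,"grip":0},{"wx":0,"wy":0,"wz":0,"dx":4,"dy":0.3,"dz":0,"grip":0}])

```text
time_s: 14.2
tcp_pos: [0.5688, -0.1841, 0.0495]
tcp_rot: [-1.567, -0.062, 0.073]
ft_force: [-13.7, -6.7, 6.3]
finger_gap: -0.0001
```

```bash
python3 dial.py s3
```

```text
(no output)
```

View pics/s3c.png

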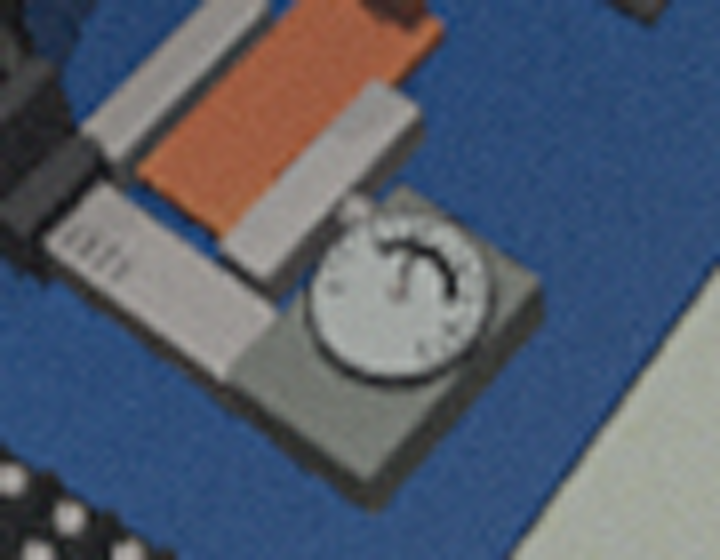

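Needle points at (408,250), inside the band at about 3.2 mm. I back off the plate and rise.

>>> servo_tool(plan=[{"wx":0,"wy":0,"wz":0,"dx":-4,"dy":-0.3,"dz":0,"grip":0},{"wx":0,"wy":0,"wz":0,"dx":-12,"dy":-1,"dz":0,"grip":0},{"wx":0,"wy":0,"wz":0,"dx":-22,"dy":-2,"dz":0,"grip":0},{"wx":0,"wy":0,"wz":0,"dx":-28,"dy":-2,"dz":3,"grip":0},{"wx":0,"wy":0,"wz":0,"dx":-30,"dy":-2,"dz":50,"grip":0},{"wx":0,"wy":0,"wz":0,"dx":-30,"dy":-2,"dz":110,"grip":0},{"wx":0,"wy":0,"wz":0,"dx":-30,"dy":30,"dz":160,"grip":0},{"wx":0,"wy":0,"wz":0,"dx":-30,"dy":30,"dz":160,"grip":0}])

```text
time_s: 15.25
tcp_pos: [0.5405, -0.1534, 0.2137]
tcp_rot: [-1.569, -0.068, 0.069]
ft_force: [-0.2, -0.6, -0.6]
finger_gap: 0.0
```

```bash
python3 dial.py s4; python3 - <<'E'
from h import *
z=grab('wrist','w10'); grab('side','sd2')
E
```

```text
(no output)
```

View pics/s4c.png

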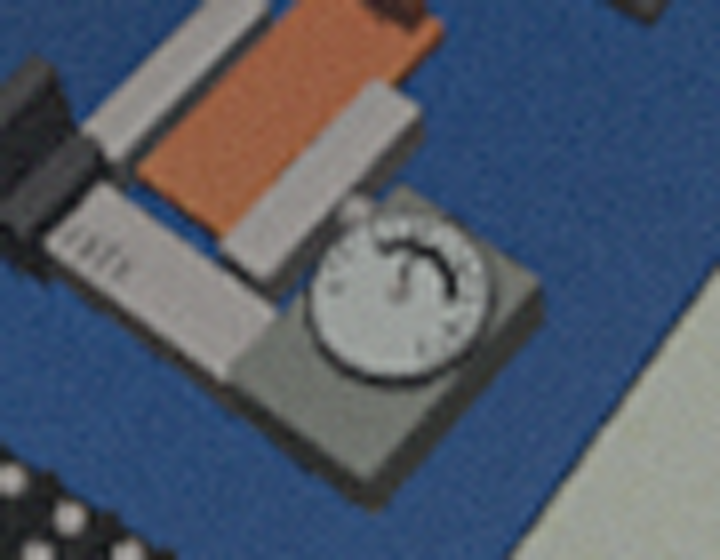

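View pics/w10.png

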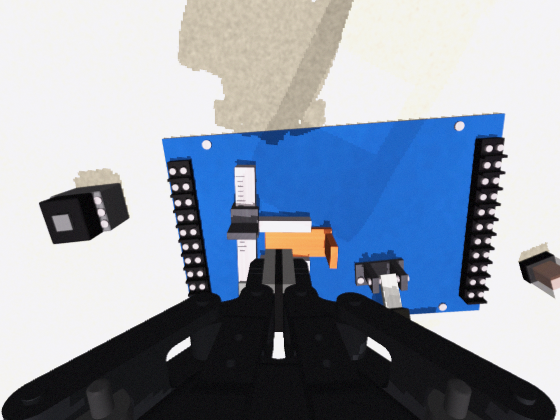

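View pics/s4.png

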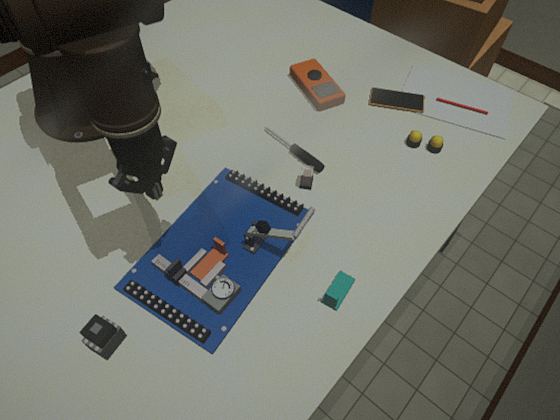

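The reading holds after release (needle at (405,258) in the dial crop). Bar is open and bystanders are in place. One last check of nose depth.

```bash
python3 - <<'E'
from h import *
z=load('pics/w10.npz')
crop(z,220,200,350,290,6,'c10')
E
```

```text
(no output)
```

View pics/c10.png

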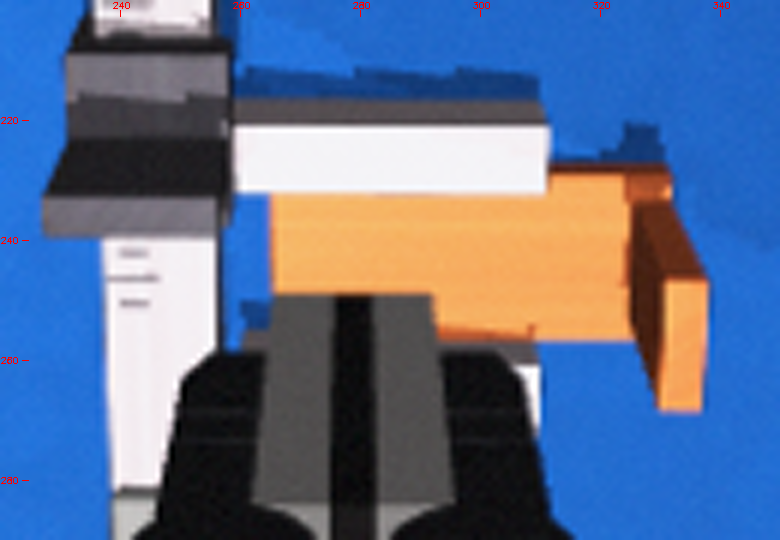

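```bash
python3 - <<'E'
from h import *
z=load('pics/w10.npz')
a=ray(z,265.2,240,.014)*1e3;b=ray(z,256.3,245,.026)*1e3
print(a,b, (a-b)[:2]@np.array([-.0846,.9964]))
from workcell import bot
print(bot.get_state()['time_s']); bot.hand_in()
E
```

```text
[ 607.50158855 -162.51156775   14.        ] [ 609.6473892  -172.23991154   26.        ] 9.874856483872511
15.4
the job is handed in; nothing more can be done
```

The job is done and handed in at about 15.4 s of the 64 s allowed; no verdict was reported.

I swung the clamp bar back by its handle and let it fall open. Then I slid the copper angle by its tab, flat along the board and turned about 7° to line up with the caliper. With its nose near the beam, I pushed the thumb plate in small steps until the needle stood in the heavy band, then backed the arm clear.

Last checks before handing in:
- **Bar:** it lies back on the far side, judged from the pictures; I did not measure its angle.
- **Angle:** its nose is 9.9 mm from the beam. Before the jaw closed, its yaw matched the jaw faces within about 0.5°. It looked flat against both jaws after closing, but I did not measure its tilt again.
- **Dial:** the needle was still in the band after I let go, at about 3.2 mm by eye in the scene picture.
- **Robot:** it is clear of everything, with wrist force near zero.
- **Loose things:** the contactor, relay, screwdriver and turquoise look-alike appear to be where they were, judged by eye in the pictures.

The first move call was refused because rows without all seven fields are not accepted; the arm did not move. No checks failed. Two small disagreements remain: two yaw readings of the angle before I gripped it differed by about 2°, and the wrist views gave caliper yaws of 4.4° and 4.9°.

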